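# Offer up the lamp cover over the light source

## Task

Pick up the loose lamp-compartment cover by its vent hood and hold it level about a centimetre above the top of the open light source, turned so that each of its three screw holes is straight above its threaded hole and I can start the screws. The gasket round the opening is new and sticky, so do not let the cover touch the light source, and leave everything else on the bench where it is. Finish while still holding the cover there, hovering and steady: do not put it down or let go.

Things in the scene. Friction and masses are not known exactly. Their poses are not given: they have to be found in the camera images.
- cover_hood (a point): centre of the vent hood (84 long x 44 wide x 36 mm high, dark slots on top) on the loose cover, a mid-grey plate 123 x 100 x 3 mm with a 27 x 40 mm screw tab at one end, lying flat, hood up. Point 21 mm above the plate's underside; plate reaches x = -53 to 70 mm, tab on to -80. x along the hood, away from the tab; y across its 44 mm width; z up. About 0.28 kg, balanced near the hood's centre
- unit: the light source: fixed mid-grey case 240 x 180 mm, flat top 120 mm above the bench. Origin: centre of its underside, bench level; x towards its dark front panel, z up. In the top, centred at x = -35 mm, is the 92 (x) x 60 mm lamp opening; a black gasket round it, 106 x 73 mm over all, stands 2 mm proud; three brass-lined threaded holes lie just outside it
- cover_hole0 (a point): centre of an 8 mm screw hole through the cover, at one corner of the end without the tab, level with the plate's underside: 60 mm along x and 40 mm along y from the hood's centre; axes as for the cover's hood
- unit_hole0 (a point): mouth of the 5 mm threaded hole in the case's top that belongs to cover_hole0: 60 mm along x and 40 mm along y from the centre of the lamp opening, level with the case's top (120 mm above the bench); axes as for the case
- cover_hole1 (a point): centre of an 8 mm screw hole through the cover, at the other corner of the end without the tab, level with the plate's underside: 60 mm along x and -40 mm along y from the hood's centre; axes as for the cover's hood
- unit_hole1 (a point): mouth of the 5 mm threaded hole in the case's top that belongs to cover_hole1: 60 mm along x and -40 mm along y from the centre of the lamp opening, level with the case's top (120 mm above the bench); axes as for the case
- cover_hole2 (a point): centre of an 8 mm screw hole through the cover, in the tab, level with the plate's underside: -66 mm along x and 0 mm along y from the hood's centre; axes as for the cover's hood
- unit_hole2 (a point): mouth of the 5 mm threaded hole in the case's top that belongs to cover_hole2: -66 mm along x and 0 mm along y from the centre of the lamp opening, level with the case's top (120 mm above the bench); axes as for the case
- petri: clear round culture dish, 58 mm across, 14 mm high, loose bystander; origin at the centre of its underside
- bottle: capped clear reagent bottle, 54 mm across, 100 mm high, loose bystander; origin at the centre of its underside
- driver: screwdriver 200 mm long with black handle lying on the bench, loose bystander
- screwdish: small open steel dish holding the thumbscrews, 80 mm across, 18 mm high, loose bystander; origin at the centre of its underside
Mind the look-alikes: they are no part of the job. What is shaped like the part that bears cover_hood but pink or red is not meant.

How it is judged:
By the outcome, as a careful person would: the job done as asked, in the order asked, and still so for the second after the job is handed in, while the arm keeps its last pose, push and grip.
It also fails if it takes over 38 s, if anything falls off the work surface, if the arm or the gripper's body presses on something with over 40 N, if the wrist force passes 120 N, or if a joint passes its speed limit or range.

## Robot

A 7-joint arm with a two-finger parallel gripper is mounted at the origin on the work surface. World frame = base frame: x ahead of the robot, y to its left, z up, the work surface at z = 0. Lengths are in m, angles in rad, forces in N, time in s.
With the tool pointing down it reaches from about 0.375 to 0.925 m from the base axis. Payload 3.1 kg.
Tool frame: the origin (TCP) lies where the fingers leave the gripper's body, on its centre line; the fingertips stand 73 mm ahead of it and the grasp point (between the pads) lies 54 mm ahead of it; z points along the fingers, y is the line along which they close (so a half turn about z gives the same grasp; the last joint's range is limited). The gripper opens to 85 mm and grips with 20 to 120 N. Pads are 22 mm wide; open, the fingers measure 114 mm over their backs; the gripper's body (76 mm by 85 mm) begins 54 mm behind the grasp point. The pads swing forward as they close: fully open they stand 13 mm farther back than shut.
Start: joints at [1.242, 0.383, 0.044, 1.598, -0.018, 1.161, -0.05], TCP at [0.149, -0.633, 0.304] pointing down, gripper open.
Joint ranges: [-2.61, 2.61], [-0.41, 2.15], [-1.48, 1.57], [0, 2.5], [-1.57, 4.71], [0.05, 1.97], [-2.85, 2.85]. Speed limits (rad/s): [2.79, 2.79, 3.14, 3.14, 3.14, 3.14, 3.14].

## Interface

Orientations are given as a unit quaternion [w, x, y, z].
In Python, from rig import sensors, viewer, ticket gives the robot as it stands. The module is installed in compiled form; this text tells all that it offers.
- The arm moves only by the tool jog_arm, never from a script. Its argument "steps" is a list of rows, each a list of 7 numbers: the opening, from 0 (shut) to 1 (fully open), then the shift along the tool's x, y, z in cm, then the turn, a rotation vector about the tool's x, y, z in degrees. In form: [[grip, x, y, z, ax, ay, az], ...]. A call has 1 to 8 rows; each row is the pose to reach, as a shift and turn from the pose commanded when the call began, along the tool's axes at that moment; what a row does not reach only later rows make up. A row lasts 1/12 s, in which the tool goes at most 41.7 mm and 7.16 degrees, less where a joint would pass 70% of its speed; a pose out of reach is approached as far as the arm can. A call with a gripper value outside its range is refused whole. The fingers move at their own pace and stop on an object; "grip_force" is the grip in N (left out, the last holds). Time passes only in rows, so rows that repeat a pose let the fingers close. It gives the time, the measured TCP pose, the force, the opening and the grip force at its end, in the units of the state.
- sensors.sense(): the state, without advancing time (a new reading comes with each control period).
- viewer.get_image(name): name is "scene" or "top" or "wrist"; returns a dict with "color" (400x640x3 uint8, red, green, blue), "z_map" (400x640 float32, m along the optical axis (not along the pixel's ray), 0 where there is no reading), "fx", "fy", "cx", "cy" (pixels), "cam_to_world" (4x4, takes a point from camera to world coordinates). Camera axes: x right, y down, z forward; pixel columns grow to the right and rows downward; lengths in m; the calibration is good to about 2 mm. The wrist camera is an equidistant fisheye: a pixel r from the principal point sees the ray r / f radians off the axis. A picture is of the moment at which its call begins.
- ticket.sign_off(): hands the job in; it is judged then, once.
The state is a dict: "time_s": time; "qpos": joint angles; "qd": joint speeds; "tau": joint torques, N m; "ee_pos": TCP position; "tcp_rot": TCP orientation; "ft_force": force on the tool from outside, world axes, zero at the start; "moment": the same for the moment, N m; "width": finger opening in m; "grip_force": force on a finger pad.
Only numpy, scipy, OpenCV 4.12 (cv2) and the standard library are available. Lean on these libraries where they do the work, as an engineer would, in place of code of your own. Each camera call takes 0.05 s, during which the arm holds its last target. There are 200 camera calls.

## Working session

There is one attempt and no reset: what is moved stays moved. The work goes in short steps, Python scripts to look and compute and a tool call to move; the robot and the scene stay as the last step left them, time stands still between calls to the robot, and variables do not carry over. Pictures are saved under pics/ and viewed, at most 10 in all, crops included, and the job is handed in when it is done.

Besides the shell and the picture viewer there is one more tool, called after "Emit:" as a command line: name --pt "numbers of a row" for each row, then --argument value for the rest. jog_arm: Moves the arm, as the interface text tells. Its arguments: {"type":"object","properties":{"steps":{"type":"array","items":{"type":"array","items":{"type":"number"}}},"grip_force":{"type":"number"}},"required":["steps"]}

```bash
mkdir -p pics; cat > h.py <<'E'
import numpy as np, cv2, pickle
from rig import sensors, viewer, ticket
def grab(n,tag):
    d=viewer.get_image(n); pickle.dump(d,open(f'{tag}.pkl','wb')); cv2.imwrite(f'pics/{tag}.png',d['color'][:,:,::-1]); return d
def load(tag): return pickle.load(open(f'{tag}.pkl','rb'))
def ray(d,u,v):
    r=np.array([(u-d['cx'])/d['fx'],(v-d['cy'])/d['fy'],1.]); M=np.array(d['cam_to_world']); return M[:3,3],M[:3,:3]@r
def onz(d,u,v,z):
    o,r=ray(d,u,v); return o+r*(z-o[2])/r[2]
def cloud(d):
    v,u=np.mgrid[:400,:640]; z=d['z_map']; M=np.array(d['cam_to_world'])
    P=np.stack([(u-d['cx'])/d['fx']*z,(v-d['cy'])/d['fy']*z,z],-1); return P@M[:3,:3].T+M[:3,3]
E
python3 - <<'E'
from h import *
a=grab('top','top0'); b=grab('scene','scene0')
print(sensors.sense())
for d in(a,b): print(d['fx'],d['cx'],d['cy'],np.round(d['cam_to_world'],3))
cv2.imwrite('pics/both.png',np.vstack([cv2.resize(x['color'][:,:,::-1],(480,300)) for x in(a,b)]))
E
```

```text
{'time_s': 0.1, 'qpos': array([ 1.24218772,  0.38377097,  0.04381385,  1.59943786, -0.01786007,
        1.16118169, -0.04992929]), 'qd': array([-1.35201492e-04, -5.73732055e-04, -3.43575141e-04, -2.04144782e-03,
        6.97069148e-04,  1.72918658e-05,  9.82023007e-04]), 'tau': array([ 2.59743043e-03, -4.34729576e+01,  1.02919098e+00, -2.50454754e+01,
        1.08993117e-02,  5.46130454e-03, -1.50049978e-06]), 'ee_pos': array([ 0.148552  , -0.6320929 ,  0.30259106]), 'tcp_rot': array([-1.18363488e-03,  9.93342564e-01,  1.15191593e-01, -2.15282508e-04]), 'ft_force': array([ 0.65308556, -0.37919916, -0.66393437]), 'moment': array([ 0.02498407, -0.0038103 ,  0.01066408]), 'grip_force': 0.0, 'width': 0.0852282904871924}
484.26778548315235 327.348940534341 201.8316686598687 [[-0.029 -0.992  0.123  0.392]
 [-1.     0.028 -0.011  0.024]
 [ 0.007 -0.123 -0.992  1.491]
 [ 0.     0.     0.     1.   ]]
411.4151436664853 321.96203821813634 199.14835950094806 [[ 2.180e-01  8.090e-01 -5.450e-01  1.277e+00]
 [ 9.760e-01 -1.800e-01  1.220e-01 -1.580e-01]
 [ 1.000e-03 -5.590e-01 -8.290e-01  1.188e+00]
 [ 0.000e+00  0.000e+00  0.000e+00  1.000e+00]]
```

View pics/top0.png

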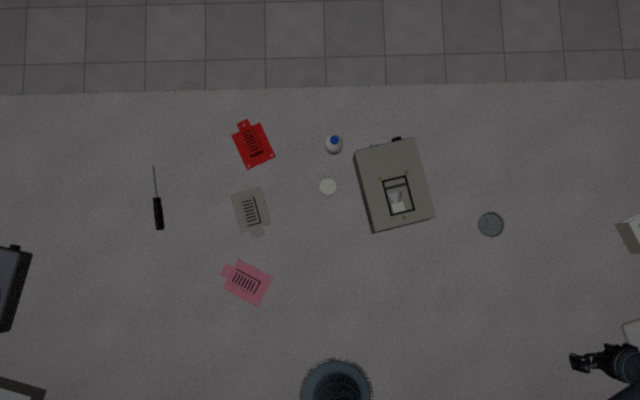

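View pics/scene0.png

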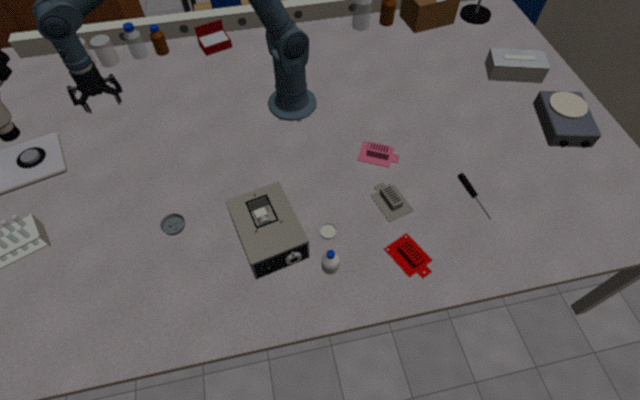

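Candidates in the top view: red cover (252,144), pink cover (247,282), grey cover (250,211). The grey one fits ("mid-grey"; pink and red are excluded). Its tab is at about (258,236), the unit at (395,185) and its knob side at (397,139). I'll confirm this in an enlarged crop and measure.

```bash
python3 - <<'E'
from h import *
a=load('top0'); b=load('scene0')
c1=cv2.resize(a['color'][120:250,215:445],None,fx=3.4,fy=3.4,interpolation=cv2.INTER_CUBIC)
cv2.imwrite('pics/crop.png',cv2.convertScaleAbs(c1[:,:,::-1],alpha=1.8))
P=cloud(a)
# unit top by depth
m=((P[...,2]>.10)&(P[...,2]<.14)).astype(np.uint8); m[:, :345]=0; m[:,445:]=0; m[:130]=0;m[240:]=0
m=cv2.morphologyEx(m,cv2.MORPH_CLOSE,np.ones((25,25)))
pts=P[(m>0)&(abs(P[...,2]-.12)<.012)]
r=cv2.minAreaRect(pts[:,:2].astype(np.float32)*1000);print('unit',r,np.median(pts[:,2]))
# hood by depth
s=P[180:245,220:285]; h=s[(s[...,2]>.026)&(s[...,2]<.06)]
print('hood',len(h),cv2.minAreaRect(h[:,:2].astype(np.float32)*1000),np.median(h[:,2]))
print(onz(a,258,236,.003),onz(a,250,211,.036),np.median(P[200:240,290:310,2]))
E
```

```text
unit ((612.0999755859375, -186.7380828857422), (243.5879669189453, 182.15316772460938), 12.107791900634766) 0.11945041745014917
hood 415 ((553.0869750976562, 243.59710693359375), (84.20182037353516, 44.33831024169922), 14.82707691192627) 0.038104026386710066
[0.47610233 0.22297811 0.003     ] [0.55029229 0.24179666 0.036     ] -0.0006663797034824892
```

View pics/crop.png

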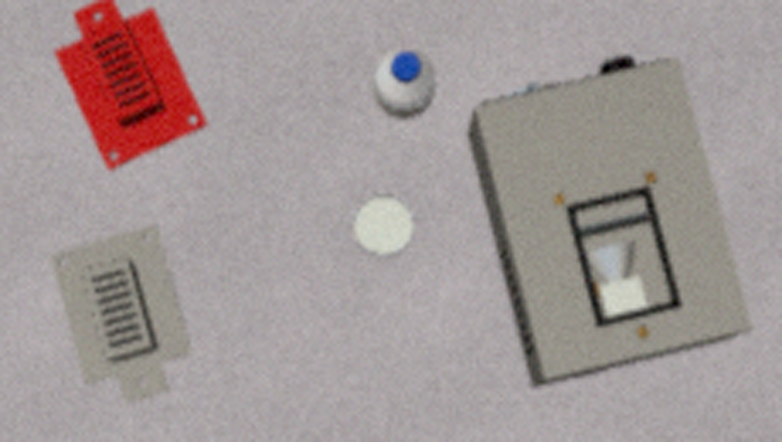

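The crop confirms it: the grey cover with its tab at crop (145,385) is the target. The unit's brass holes are at crop (558,199), (651,177) and (643,332). I'm moving over the unit first for a wrist look.

Emit:
jog_arm --pt "1 4 -2.5 0 0 0 0" --pt "1 7 -4.4 0 0 0 0" --pt "1 10 -6.3 0 0 0 0" --pt "1 13.5 -8.5 0 0 0 0" --pt "1 17 -10.8 0 0 0 0" --pt "1 20.5 -13 0 0 0 0" --pt "1 24 -15.2 0 0 0 0" --pt "1 27 -17.1 0 0 0 0"

```text
time_s: 0.77
ee_pos: [0.3742, -0.4015, 0.3035]
tcp_rot: [-0.001, 0.993, 0.116, 0.0]
ft_force: [0.7, 0.2, -1.1]
width: 0.0856
grip_force: 0.0
```

Emit:
jog_arm --pt "1 3.5 -2.2 0 0 0 0" --pt "1 7 -4.4 0 0 0 0" --pt "1 10.5 -6.6 0 0 0 0" --pt "1 14 -8.8 0 0 0 0" --pt "1 17.5 -11 0 0 0 0" --pt "1 21 -13.3 0 0 0 0" --pt "1 23.8 -15.2 0 0 0 0" --pt "1 24.7 -15.8 0 0 0 0"

```text
time_s: 1.43
ee_pos: [0.5804, -0.1862, 0.3036]
tcp_rot: [-0.002, 0.993, 0.12, 0.001]
ft_force: [-0.2, 0.9, -0.0]
width: 0.0853
grip_force: 0.0
```

Emit:
jog_arm --pt "1 0 0 0 0 0 0" --pt "1 0 0 0 0 0 0" --pt "1 0 0 0 0 0 0"

```text
time_s: 1.68
ee_pos: [0.5751, -0.197, 0.3033]
tcp_rot: [0.001, 0.994, 0.113, -0.001]
ft_force: [-0.8, -0.1, 0.5]
width: 0.0853
grip_force: 0.0
```

```bash
cat >> h.py <<'E'
from scipy.spatial.transform import Rotation as Ro
def to(x,y,z,yaw):
    s=sensors.sense(); R=Ro.from_quat(np.roll(s['tcp_rot'],-1)); T=Ro.from_euler('z',yaw,degrees=True)*Ro.from_euler('x',180,degrees=True)
    print('now',np.round(s['ee_pos'],4),'yaw %.2f'%np.degrees(np.arctan2(*R.as_matrix()[[1,0],[0,0]])),'z',np.round(R.as_matrix()[:,2],4),
     'shift cm',np.round(R.inv().apply(np.array([x,y,z])-s['ee_pos'])*100,2),'turn',np.round((R.inv()*T).as_rotvec(degrees=True),2))
def wray(d,u,v):
    a=np.array([(u-d['cx'])/d['fx'],(v-d['cy'])/d['fy']]); t=np.hypot(*a); k=np.sin(t)/t if t>1e-9 else 1
    M=np.array(d['cam_to_world']); return M[:3,3],M[:3,:3]@np.array([a[0]*k,a[1]*k,np.cos(t)])
def wonz(d,u,v,z):
    o,r=wray(d,u,v); return o+r*(z-o[2])/r[2]
E
python3 - <<'E'
from h import *
d=grab('wrist','w1'); print(d['fx'],d['cx'],d['cy'],np.round(d['cam_to_world'],3)); to(.553,.244,.25,14.8)
E
```

```text
309.70691628693146 316.31194479552914 199.22321488888826 [[ 0.226 -0.922 -0.314  0.655]
 [-0.974 -0.213 -0.075 -0.178]
 [ 0.002  0.323 -0.946  0.373]
 [ 0.     0.     0.     1.   ]]
now [ 0.5749 -0.1974  0.3034] yaw 12.96 z [-0.0019 -0.0015 -1.    ] shift cm [  7.77 -43.52   5.28] turn [ 0.06  0.13 -1.84]
```

View pics/w1.png

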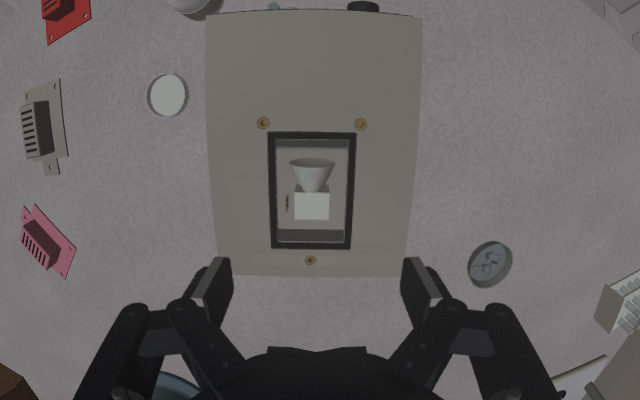

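The wrist view shows the three brass holes at (263,123), (361,124) and (310,260). I'll localise them and then move over the cover.

```bash
python3 - <<'E'
from h import *
d=load('w1'); hsv=cv2.cvtColor(d['color'],cv2.COLOR_RGB2HSV)
m=((hsv[...,0]>8)&(hsv[...,0]<24)&(hsv[...,1]>90)&(hsv[...,2]>50)).astype(np.uint8); m=cv2.morphologyEx(m,cv2.MORPH_CLOSE,np.ones((7,7)))
Q=[]
for c in [(263,123),(361,124),(310,260)]:
    v,u=np.nonzero(m[c[1]-9:c[1]+10,c[0]-9:c[0]+10]); u=(u.min()+u.max())/2+c[0]-9; v=(v.min()+v.max())/2+c[1]-9
    q=wonz(d,u,v,.12); Q.append(q[:2]); print(u,v,np.round(q,4))
Q=np.array(Q); L=np.array([[60,40],[60,-40],[-66,0]])/1000
R,_=Ro.align_vectors(np.c_[Q-Q.mean(0),0*Q[:,0]],np.c_[L-L.mean(0),0*L[:,0]]) 
M=R.as_matrix()[:2,:2]; c=Q.mean(0)-M@L.mean(0); print('centre',c,'yaw',np.degrees(np.arctan2(M[1,0],M[0,0])),'res',(Q-(L@M.T+c))*1000)
E
```

```text
263.0 123.0 [ 0.6256 -0.1408  0.12  ]
360.0 124.0 [ 0.6425 -0.2184  0.12  ]
310.0 259.5 [ 0.5117 -0.206   0.12  ]
centre [ 0.57567607 -0.19221681] yaw 12.188521156903512 res [[-0.2680331  -0.39740897]
 [-0.25984234  0.2372684 ]
 [ 0.52787544  0.16014058]]
```

Emit:
jog_arm --pt "1 0.5 -3 0 0 0 0" --pt "1 1.2 -7 0 0 0 0" --pt "1 2 -11 0 0 0 0" --pt "1 2.8 -15 0 0 0 0" --pt "1 3.5 -19 0 0 0 -0.8" --pt "1 4.2 -23 0 0 0 -1.8" --pt "1 5 -27 0 0 0 -1.8" --pt "1 5.7 -31 0 0 0 -1.8"

```text
time_s: 2.4
ee_pos: [0.5611, 0.1191, 0.3041]
tcp_rot: [0.001, 0.992, 0.128, 0.0]
ft_force: [0.5, 0.1, 0.4]
width: 0.0854
grip_force: 0.0
```

Emit:
jog_arm --pt "1 0.5 -4 0.5 0 0 0" --pt "1 0.9 -7 1 0 0 0" --pt "1 1.3 -10 2 0 0 0" --pt "1 1.5 -12 3 0 0 0" --pt "1 1.6 -12.6 4.5 0 0 0" --pt "1 1.6 -12.6 5 0 0 0" --pt "1 1.6 -12.6 5 0 0 0" --pt "1 1.6 -12.6 5 0 0 0"

```text
time_s: 3.07
ee_pos: [0.545, 0.2432, 0.2536]
tcp_rot: [0.001, 0.992, 0.129, -0.0]
ft_force: [0.5, -0.3, 0.8]
width: 0.085
grip_force: 0.0
```

```bash
python3 - <<'E'
from h import *
d=grab('wrist','w2'); to(.553,.244,.25,14.8)
E
```

```text
now [0.5454 0.2436 0.2543] yaw 14.77 z [ 9.0e-04 -1.4e-03 -1.0e+00] shift cm [0.75 0.15 0.43] turn [ 0.09 -0.03 -0.03]
```

View pics/w2.png

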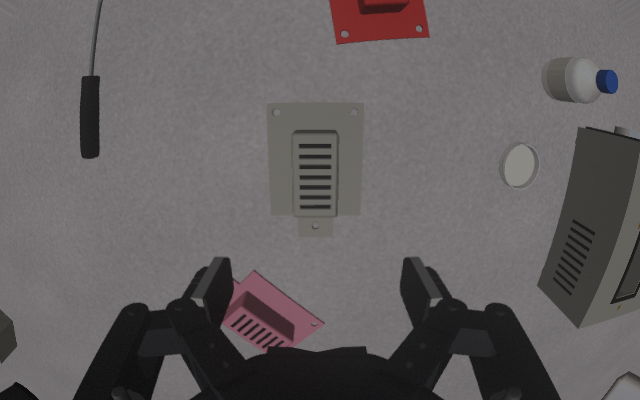

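The grey cover's holes are at (276,113), (354,113) and (315,226). I'll fit its pose from those.

```bash
cat >> h.py <<'E'
L=np.array([[60,40],[60,-40],[-66,0]])/1000
def fit(Q):
    Q=np.array(Q); z=0*Q[:,0]
    R,_=Ro.align_vectors(np.c_[Q-Q.mean(0),z],np.c_[L-L.mean(0),z]); M=R.as_matrix()[:2,:2]; c=Q.mean(0)-M@L.mean(0)
    print('centre',np.round(c,4),'yaw %.2f'%np.degrees(np.arctan2(M[1,0],M[0,0])),'res mm',np.round((Q-(L@M.T+c))*1000,1).tolist()); return c,np.degrees(np.arctan2(M[1,0],M[0,0]))
E
python3 - <<'E'
from h import *
d=load('w2'); g=cv2.cvtColor(d['color'],cv2.COLOR_RGB2GRAY).astype(float); Q=[]
for u0,v0 in [(276,113),(354,113),(315,226)]:
    p=g[v0-7:v0+8,u0-7:u0+8]; w=abs(p-np.median(p)); w[w<12]=0; yy,xx=np.mgrid[-7:8,-7:8]; w[xx**2+yy**2>40]=0
    u,v=u0+(w*xx).sum()/w.sum(),v0+(w*yy).sum()/w.sum(); print(round(u,1),round(v,1)); Q.append(wonz(d,u,v,.0015)[:2])
c,y=fit(Q); to(*c,.25,y); to(*c,.083,y)
E
```

```text
275.2 112.1
355.6 111.1
313.9 227.4
centre [0.5519 0.2459] yaw 14.36 res mm [[-0.0, 1.3], [2.3, -1.2], [-2.3, -0.1]]
now [0.5454 0.2436 0.2543] yaw 14.77 z [ 9.0e-04 -1.4e-03 -1.0e+00] shift cm [ 0.69 -0.06  0.43] turn [ 0.09 -0.03  0.41]
now [0.5454 0.2436 0.2543] yaw 14.77 z [ 9.0e-04 -1.4e-03 -1.0e+00] shift cm [ 0.68 -0.09 17.13] turn [ 0.09 -0.03  0.41]
```

Emit:
jog_arm --pt "1 0.3 0 2 0 0 0.2" --pt "1 0.7 0.05 5 0 0 0.2" --pt "1 0.7 0.05 8 0 0 0.2" --pt "1 0.7 0.05 10.5 0 0 0.2" --pt "1 0.7 0.05 12.5 0 0 0.2" --pt "1 0.7 0.05 13.5 0 0 0.2" --pt "1 0.7 0.05 14 0 0 0.2" --pt "1 0.7 0.05 14 0 0 0.2"

```text
time_s: 3.78
ee_pos: [0.5514, 0.2467, 0.1137]
tcp_rot: [0.0, 0.992, 0.128, -0.0]
ft_force: [-0.3, -0.1, -0.3]
width: 0.0853
grip_force: 0.0
```

```bash
python3 - <<'E'
from h import *
d=grab('wrist','w3'); to(.5525,.2445,.083,14.6)
E
```

```text
now [0.552  0.2474 0.1148] yaw 14.75 z [ 1.5e-03  3.0e-04 -1.0e+00] shift cm [-0.03  0.29  3.18] turn [ 0.   -0.09  0.15]
```

View pics/w3.png

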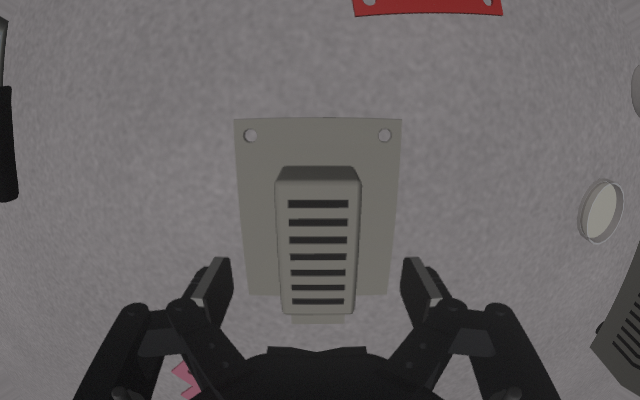

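The hood is centred between the fingers and square to them (hood centre column about 318, finger midline about 316). I'm descending and gripping.

Emit:
jog_arm --grip_force 60 --pt "1 0 0.1 1.2 0 0 0" --pt "1 0 0.1 2.3 0 0 0" --pt "1 0 0.1 3 0 0 0" --pt "1 0 0.1 3 0 0 0" --pt "0.6 0 0.1 3 0 0 0" --pt "0.4 0 0.1 3 0 0 0" --pt "0.4 0 0.1 3 0 0 0" --pt "0.4 0 0.1 3 0 0 0"

```text
time_s: 4.5
ee_pos: [0.552, 0.2471, 0.085]
tcp_rot: [-0.0, 0.992, 0.129, 0.001]
ft_force: [1.4, 0.2, -2.9]
width: 0.0429
grip_force: 63.8
```

Emit:
jog_arm --pt "0.4 0 0 0 0 0 0" --pt "0.4 0 0 0 0 0 0" --pt "0.3 0 0 0 0 0 0" --pt "0.3 0 0 0 0 0 0" --pt "0.3 0 0 0 0 0 0" --pt "0.3 0 0 0 0 0 0"

```text
time_s: 5.0
ee_pos: [0.5519, 0.2472, 0.0847]
tcp_rot: [-0.0, 0.992, 0.129, 0.001]
ft_force: [1.1, 0.5, 5.7]
width: 0.0427
grip_force: 64.8
```

Emit:
jog_arm --pt "0.3 0 0 -0.5 0 0 0" --pt "0.3 0 0 -2 0 0 0" --pt "0.3 0 0 -4.5 0 0 0" --pt "0.3 0 0 -7.5 0 0 0" --pt "0.3 0 0 -11 0 0 0" --pt "0.3 0 0 -14.5 0 0 0" --pt "0.3 0 0 -17 0 0 0" --pt "0.3 0 0 -18.5 0 0 0"

```text
time_s: 5.67
ee_pos: [0.5514, 0.2475, 0.2727]
tcp_rot: [-0.001, 0.992, 0.129, 0.002]
ft_force: [0.3, -0.5, -3.7]
width: 0.043
grip_force: 64.1
```

Emit:
jog_arm --pt "0.3 0 0 0 0 0 0" --pt "0.3 0 0 0 0 0 0" --pt "0.3 0 0 0 0 0 0"

```text
time_s: 5.92
ee_pos: [0.5497, 0.2459, 0.2668]
tcp_rot: [0.001, 0.992, 0.129, -0.002]
ft_force: [0.2, 0.3, -3.7]
width: 0.0428
grip_force: 64.1
```

```bash
python3 - <<'E'
from h import *
d=grab('wrist','w4'); grab('scene','s4'); print(sensors.sense()['moment'],sensors.sense()['width']); to(.5757,-.1922,.27,12.2)
E
```

```text
[-0.00528166  0.00635827 -0.02114237] 0.04313890458561164
now [0.5497 0.2458 0.2661] yaw 14.83 z [-0.005  -0.0022 -1.    ] shift cm [-8.7  43.01 -0.31] turn [0.06 0.31 2.63]
```

View pics/w4.png

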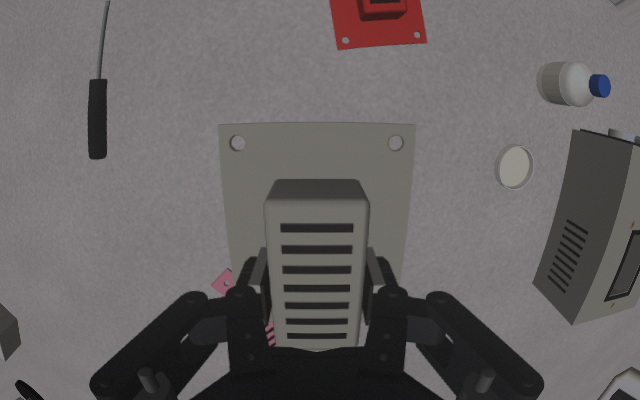

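The cover is held, with its holes at (237,143) and (396,143) clear of the fingers. I'll measure its pose in the tool frame and its level from depth.

```bash
cat >> h.py <<'E'
def ccen(g,u0,v0,n=11):
    p=cv2.GaussianBlur(g,(3,3),0)[v0-n:v0+n+1,u0-n:u0+n+1].astype(np.uint8)
    _,b=cv2.threshold(p,0,255,cv2.THRESH_BINARY_INV+cv2.THRESH_OTSU); k,l,s,c=cv2.connectedComponentsWithStats(b)
    i=1+np.argmin([np.hypot(*(q-n)) for q in c[1:]]); return u0-n+c[i][0],v0-n+c[i][1],s[i][4]
def incover(tag,holes,dz=-.0847,s=None):
    d=load(tag); s=s or sensors.sense(); R=Ro.from_quat(np.roll(s['tcp_rot'],-1)).as_matrix()
    n=R[:,2]; p0=s['ee_pos']-n*dz-n*.0015; Q=[]
    for u,v in holes:
        o,r=wray(d,u,v); X=o+r*(n@(p0-o))/(n@r); Q.append(R.T@(X-s['ee_pos']))
    Q=np.array(Q); Q[:,1]*=-1; e=Q[0]-Q[1]; yaw=np.degrees(np.arctan2(-e[0],e[1]))
    print('tool frame mid-holes mm',np.round(Q.mean(0)*1000,1),'rel yaw %.2f'%yaw,'sep',round(np.hypot(*e[:2])*1000,1))
E
python3 - <<'E'
from h import *
d=load('w4'); g=cv2.cvtColor(d['color'],cv2.COLOR_RGB2GRAY)
H=[ccen(g,237,143),ccen(g,396,143)]; print(H); incover('w4',[h[:2] for h in H])
# plate level from depth: (scan)
P=[]
for u in list(range(228,262,2))+list(range(374,408,2))+list(range(262,374,4)):
    for v in (list(range(128,240,3)) if not 262<=u<374 else range(128,172,3)):
        z=d['z_map'][v,u]
        if z>0:
            o,r=wray(d,u,v); M=np.array(d['cam_to_world']); X=o+r*z/(M[:3,2]@r); P.append(X)
P=np.array(P); P=P[abs(P[:,2]-np.median(P[:,2]))<.012]
for _ in range(3):
    A=np.c_[P[:,:2]-P[:,:2].mean(0),np.ones(len(P))]; c=np.linalg.lstsq(A,P[:,2],rcond=None)[0]; e=P[:,2]-A@c; P=P[abs(e)<2.5*e.std()+1e-4]
print('slope deg',np.degrees(c[:2]),'z plate top',c[2],len(P),e.std())
print(Ro.from_quat(np.roll(sensors.sense()['tcp_rot'],-1)).as_matrix()[:,2])
E
```

```text
[(np.float64(231.98648648648648), np.float64(143.93243243243242), np.int32(74)), (np.float64(396.316301703163), np.float64(143.2360097323601), np.int32(411))]
tool frame mid-holes mm [60.1  1.1 83.2] rel yaw 0.21 sep 84.0
slope deg [-0.26316424 -0.19786206] z plate top 0.1847194132126746 1639 0.0006120542689213758
[-0.00498028 -0.00219533 -0.99998519]
```

Emit:
jog_arm --pt "0.3 -0.3 1.5 0 0 0 0" --pt "0.3 -0.8 4 0 0 0 0.3" --pt "0.3 -1.4 7 0 0 0 0.6" --pt "0.3 -2 10 0 0 0 0.9" --pt "0.3 -2.6 13 0 0 0 1.2" --pt "0.3 -3.2 16 0 0 0 1.5" --pt "0.3 -3.8 19 0 0 0 1.8" --pt "0.3 -4.4 22 0 0 0 2"

```text
time_s: 6.68
ee_pos: [0.5638, 0.0213, 0.2669]
tcp_rot: [-0.0, 0.994, 0.112, -0.002]
ft_force: [1.1, -0.6, -3.4]
width: 0.0427
grip_force: 64.0
```

Emit:
jog_arm --pt "0.3 -0.6 3 0 0 0 0.2" --pt "0.3 -1.2 6 0 0 0 0.4" --pt "0.3 -1.8 9 0 0 0 0.6" --pt "0.3 -2.4 12 0 0 0 0.6" --pt "0.3 -3 15 0 0 0 0.6" --pt "0.3 -3.4 17.5 0 0 0 0.6" --pt "0.3 -3.6 18.8 0 0 0 0.6" --pt "0.3 -3.7 19.5 0 0 0 0.6"

```text
time_s: 7.35
ee_pos: [0.571, -0.1786, 0.2671]
tcp_rot: [-0.0, 0.995, 0.104, -0.002]
ft_force: [0.6, 0.1, -3.4]
width: 0.0426
grip_force: 64.0
```

Emit:
jog_arm --pt "0.3 0 0 0 0 0 0" --pt "0.3 0 0 0 0 0 0" --pt "0.3 0 0 0 0 0 0" --pt "0.3 0 0 0 0 0 0" --pt "0.3 0 0 0 0 0 0"

```text
time_s: 7.77
ee_pos: [0.5725, -0.1732, 0.269]
tcp_rot: [-0.0, 0.994, 0.108, 0.0]
ft_force: [0.2, 0.3, -3.2]
width: 0.0432
grip_force: 64.0
```

```bash
python3 - <<'E'
from h import *
d=grab('wrist','w5'); to(.5757,-.1922,.2165,12.2)
E
```

```text
now [ 0.5724 -0.1738  0.269 ] yaw 12.37 z [ 2.e-04  4.e-04 -1.e+00] shift cm [-0.07  1.87  5.25] turn [-0.02 -0.01  0.17]
```

View pics/w5.png

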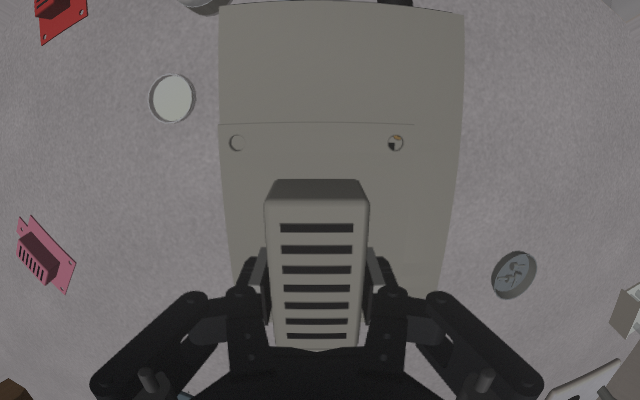

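Both plate holes are visible at (237,143) and (396,142), with brass already showing in the right one. I'm shifting sideways and going partway down.

Emit:
jog_arm --pt "0.3 0 0.8 0 0 0 0.2" --pt "0.3 0 1.5 0 0 0 0.2" --pt "0.3 -0.1 1.9 0.5 0 0 0.2" --pt "0.3 -0.1 1.9 1.3 0 0 0.2" --pt "0.3 -0.1 1.9 2.2 0 0 0.2" --pt "0.3 -0.1 1.9 2.9 0 0 0.2" --pt "0.3 -0.1 1.9 3.3 0 0 0.2" --pt "0.3 -0.1 1.9 3.5 0 0 0.2"

```text
time_s: 8.48
ee_pos: [0.5744, -0.1936, 0.232]
tcp_rot: [-0.001, 0.994, 0.105, -0.001]
ft_force: [-0.1, -0.1, -3.3]
width: 0.043
grip_force: 64.0
```

Emit:
jog_arm --pt "0.3 0 0 0 0 0 0" --pt "0.3 0 0 0 0 0 0" --pt "0.3 0 0 0 0 0 0" --pt "0.3 0 0 0 0 0 0" --pt "0.3 0 0 0 0 0 0"

```text
time_s: 8.9
ee_pos: [0.5755, -0.1943, 0.2344]
tcp_rot: [0.0, 0.994, 0.105, 0.0]
ft_force: [-0.2, 0.1, -3.0]
width: 0.0432
grip_force: 64.0
```

```bash
python3 - <<'E'
from h import *
d=grab('wrist','w6'); to(.5757,-.1922,.2165,12.2)
a=grab('top','t6')
x=cv2.resize(d['color'][110:170,215:420],None,fx=3.8,fy=3.8,interpolation=cv2.INTER_CUBIC)
y=cv2.resize(a['color'][140:235,340:445],None,fx=3.5,fy=3.5,interpolation=cv2.INTER_CUBIC)
I=np.zeros((x.shape[0]+y.shape[0],x.shape[1],3),np.uint8); I[:x.shape[0]]=x; I[x.shape[0]:,:y.shape[1]]=y
cv2.imwrite('pics/c6.png',cv2.convertScaleAbs(I[:,:,::-1],alpha=1.5))
E
```

```text
now [ 0.5754 -0.1943  0.2343] yaw 12.02 z [ 8.e-04 -3.e-04 -1.e+00] shift cm [ 0.07 -0.2   1.78] turn [ 0.02 -0.04 -0.18]
```

View pics/c6.png

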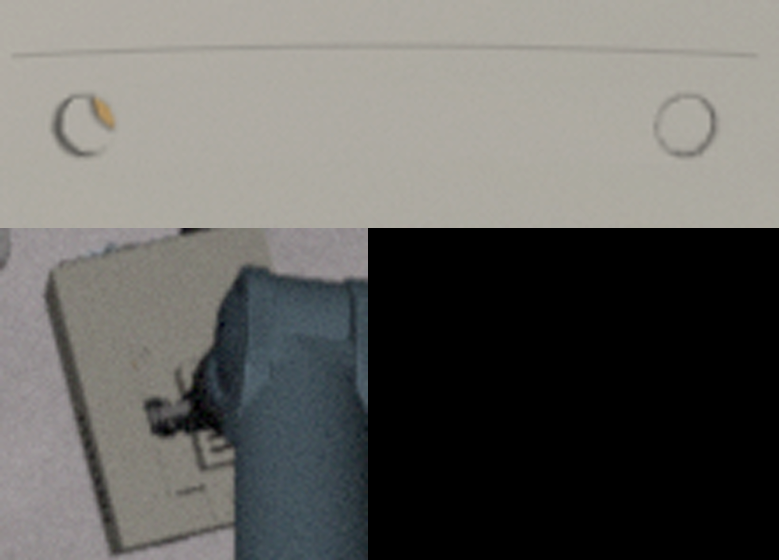

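Wrist crop: the left hole (84,125) shows brass at its upper right and the right hole (686,125) shows none. The cover is about 2 mm off sideways, which agrees with the pose error. I'm correcting that and descending to the hover.

Emit:
jog_arm --pt "0.3 0.05 -0.1 0 0 0 -0.2" --pt "0.3 0.05 -0.2 0.3 0 0 -0.2" --pt "0.3 0.05 -0.2 0.7 0 0 -0.2" --pt "0.3 0.05 -0.2 1.1 0 0 -0.2" --pt "0.3 0.05 -0.2 1.4 0 0 -0.2" --pt "0.3 0.05 -0.2 1.6 0 0 -0.2" --pt "0.3 0.05 -0.2 1.7 0 0 -0.2" --pt "0.3 0.05 -0.2 1.7 0 0 -0.2"

```text
time_s: 9.67
ee_pos: [0.575, -0.1922, 0.2163]
tcp_rot: [-0.0, 0.994, 0.106, -0.0]
ft_force: [-0.4, 0.7, -3.8]
width: 0.0429
grip_force: 64.0
```

Emit:
jog_arm --pt "0.3 0 0 0 0 0 0" --pt "0.3 0 0 0 0 0 0" --pt "0.3 0 0 0 0 0 0" --pt "0.3 0 0 0 0 0 0" --pt "0.3 0 0 0 0 0 0"

```text
time_s: 10.08
ee_pos: [0.5754, -0.1922, 0.2171]
tcp_rot: [0.0, 0.994, 0.106, 0.0]
ft_force: [-0.5, 0.5, -3.8]
width: 0.043
grip_force: 64.0
```

```bash
python3 - <<'E'
from h import *
d=grab('wrist','w7'); to(.5757,-.1922,.216,12.2); b=grab('scene','s7')
x=cv2.resize(d['color'][110:170,215:420],None,fx=3.8,fy=3.8,interpolation=cv2.INTER_CUBIC)
y=cv2.resize(b['color'][170:280,210:330],None,fx=3.3,fy=3.3,interpolation=cv2.INTER_CUBIC)
I=np.zeros((x.shape[0]+y.shape[0],x.shape[1],3),np.uint8); I[:x.shape[0]]=x; I[x.shape[0]:,:y.shape[1]]=y
cv2.imwrite('pics/c7.png',cv2.convertScaleAbs(I[:,:,::-1],alpha=1.5))
# expected pixel of each brass mouth (w1 estimate) vs hole centres
M=np.array(d['cam_to_world'])
def proj(X):
    p=M[:3,:3].T@(X-M[:3,3]); t=np.arctan2(np.hypot(p[0],p[1]),p[2]); n=np.hypot(p[0],p[1]); return d['cx']+d['fx']*t*p[0]/n,d['cy']+d['fy']*t*p[1]/n
for X in [(.6256,-.1408,.12),(.6425,-.2184,.12)]:
    u,v=proj(np.array(X)); print('unit hole px',round(u,1),round(v,1),'in crop',round((u-215)*3.8),round((v-110)*3.8))
    for z in(.130,.133):
        u,v=proj(np.array([X[0],X[1],z])); print('  above at',z,round(u,1),round(v,1),'crop',round((u-215)*3.8),round((v-110)*3.8))
E
```

```text
now [ 0.5754 -0.1922  0.217 ] yaw 12.23 z [ 2.e-04 -1.e-04 -1.e+00] shift cm [0.03 0.01 0.1 ] turn [ 0.01 -0.01  0.03]
unit hole px 244.1 140.0 in crop 111 114
  above at 0.13 239.8 142.7 crop 94 124
  above at 0.133 238.5 143.5 crop 89 127
unit hole px 388.3 139.9 in crop 659 114
  above at 0.13 392.6 142.5 crop 675 124
  above at 0.133 394.0 143.4 crop 680 127
```

View pics/c7.png

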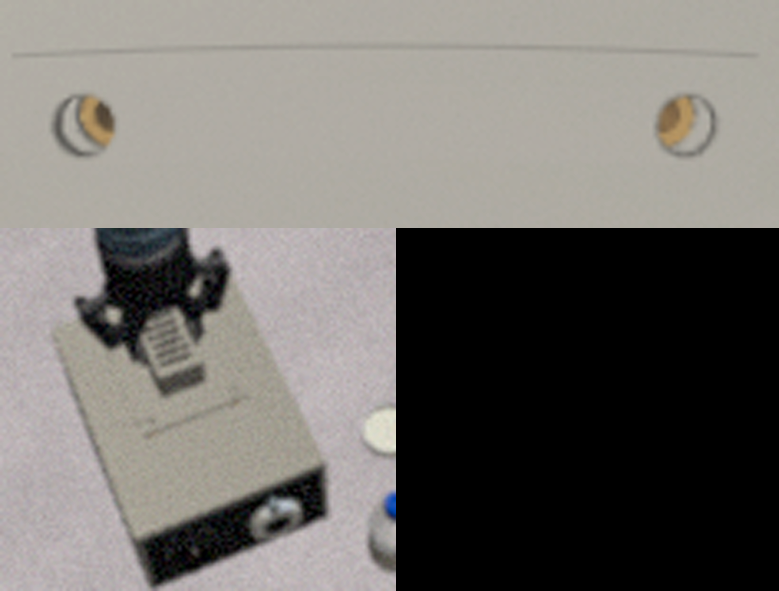

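Now it is symmetric: brass shows at the inner side of both holes, as parallax predicts. The gap is about 12 mm, so I'll lower 2 mm and check x numerically.

Emit:
jog_arm --pt "0.3 0 0 0.1 0 0 0" --pt "0.3 0 0 0.15 0 0 0" --pt "0.3 0 0 0.15 0 0 0" --pt "0.3 0 0 0.15 0 0 0" --pt "0.3 0 0 0.15 0 0 0" --pt "0.3 0 0 0.15 0 0 0"

```text
time_s: 10.68
ee_pos: [0.5753, -0.1922, 0.2154]
tcp_rot: [-0.0, 0.994, 0.106, 0.0]
ft_force: [0.8, -1.1, -4.8]
width: 0.0429
grip_force: 64.0
```

```bash
python3 - <<'E'
from h import *
from scipy.optimize import least_squares
d=grab('wrist','w8'); to(.5757,-.1922,.2155,12.2)
def cls(c):
    hsv=cv2.cvtColor(c,cv2.COLOR_RGB2HSV); return (hsv[...,0]>7)&(hsv[...,0]<26)&(hsv[...,1]>75)
w1=load('w1'); m=cls(w1['color'])
for c in [(263,123),(360,124)]:
    v,u=np.nonzero(m[c[1]-9:c[1]+10,c[0]-9:c[0]+10]); print('brass w1 px extent',np.ptp(u)+1,np.ptp(v)+1)
m=cls(d['color']); g=cv2.cvtColor(d['color'],cv2.COLOR_RGB2GRAY)
for u0 in(232,390):
    print('\n'.join(''.join('%4s'%(('b' if m[v,u] else '')+str(g[v,u])) +' ' for u in range(u0-4,u0+17)) for v in range(132,153)));print()
E
```

```text
now [ 0.5753 -0.1922  0.2154] yaw 12.23 z [ 0.  0. -1.] shift cm [ 0.04  0.01 -0.01] turn [-0.   -0.    0.03]
brass w1 px extent 11 12
brass w1 px extent 12 11
 114  115  115  116  116  116  115  115  114  115  115  114  115  115  116  114  116  116  114  115  114 
 115  114  115  115  115  116  114  115  116  115  115  116  114  116  116  114  115  115  114  115  114 
 115  115  116  115  115  111  108  107  104  105  106  108  112  115  116  115  114  116  115  115  115 
 115  115  116  115  113   93   88   79   79   86   93   99  106  106  112  114  115  114  115  115  115 
 115  115  112  100   78   77  100   79  b90  b99  b99  b99  b92   83  102  111  114  114  115  115  114 
 115  112  100   79   71  110   88   70  b90 b100 b100  b94  b70   54   81  100  110  115  115  114  114 
 115  105   83   74   94  115   86   69  b90 b101  b97  b81  b52  b49  b51   74  106  115  114  115  116 
 113   97   72   78  109  112   86   77  b94 b101  b95  b78  b49  b49  b50   55   99  114  115  115  114 
 108   88   67   85  115  112   83   81  b96 b102  b92  b71  b48  b51  b51  b51   83  107  1
[... 2811 characters left out ...]
b101  b99  106  112  114  112  106   81   93  108  113  114  114 
 114  113  100   88  b97  b99 b102  b93  b97  104  111  114  112  102   90   84  103  112  114  113  115 
 115  115  104   92  b93  b94   96   98  103  109  114  111  102   87   81   98  110  113  114  115  114 
 114  115  111  105   96   90   84   93  102  104  104  100   90   79   96  109  113  114  114  115  113 
 115  114  114  113  107   95   86   80   87   86   78   80   90   93  112  114  113  114  113  114  113 
 114  114  115  115  114  114  110  103   98   99  101  103  108  110  114  114  114  114  115  114  114 
 116  114  116  115  114  114  115  113  112  112  112  113  115  113  114  114  115  114  113  115  113
```

```bash
python3 - <<'E'
from h import *
d=load('w8'); Rz=np.array([[np.cos(.2134),np.sin(.2134)],[-np.sin(.2134),np.cos(.2134)]])
for c,b in [((237.2,142.7),(243.8,139.8)),((395,142.7),(389.2,139.8))]:
    for zr in(.133,.135): print('cover minus unit hole, mm in unit x,y',np.round(Rz@(wonz(d,*c,zr)-wonz(d,*b,.12))[:2]*1000,2))
P=[]; M=np.array(d['cam_to_world'])
for u in list(range(228,262,2))+list(range(374,408,2)):
    for v in range(155,225,3):
        o,r=wray(d,u,v); P.append(o+r*d['z_map'][v,u]/(M[:3,2]@r))
P=np.array(P); U=[]
for u in range(240,400,4):
    for v in range(50,110,4):
        o,r=wray(d,u,v); U.append((o+r*d['z_map'][v,u]/(M[:3,2]@r))[2])
print('plate top z',np.median(P[:,2]),'case top z',np.median(U))
E
```

```text
cover minus unit hole, mm in unit x,y [0.33 0.43]
cover minus unit hole, mm in unit x,y [ 0.61 -0.09]
cover minus unit hole, mm in unit x,y [0.32 0.03]
cover minus unit hole, mm in unit x,y [0.6  0.55]
plate top z 0.13359025897973775 case top z 0.12000535606283556
```

The cover holes sit within about 0.5 mm of the threaded holes, the plate is level and its underside is 10.6 mm above the case top. I'm handing it in.

```bash
python3 - <<'E'
from h import *
s=sensors.sense(); print(s['time_s'],abs(s['qd']).max(),s['grip_force']); print(ticket.sign_off())
E
```

```text
10.7333 0.0020911607924600298 63.993287086486816
the job is handed in; nothing more can be done
None
```

The job is handed in with the grey cover held level about 10.6 mm above the light source. Its two corner holes measured within about 0.5 mm of their threaded holes; the tab hole was hidden by the gripper, so I placed it by the fitted position.

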